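# Show the date stamp to the code camera

### The job

Wake the code-checking camera by pressing the plunger of its hand trigger down to the stop, then take the date stamp off the ink pad and hold it up so that its printing face looks squarely into the camera window: centred on the window, 12 cm in front of the glass, the long side of the printing face parallel to the long side of the window. Finish while still holding the stamp there, still, for the camera; do not put it down or let go. Leave the spare stamp, the camera, the pen, the thermometer and the stapler as they are.

Things in the scene. Friction and masses are not known exactly. Their poses are not given: they have to be found in the camera images.
- stamp_center (a point): The date stamp that stands on the ink pad: loose, about 70 g, 76 mm high, a dark base block 22 x 42 mm and 18 mm high with an upright round handle: neck 16 mm across from 18 to 47 mm above the printing face, then a knob up to 24 mm across from 47 to 76 mm. Origin half-way up (38 mm above the printing face) on the handle's axis; z points from the printing face to the knob, x along the 22 mm side of the base, y along the 42 mm side.
- stamp_face (a point): Centre of the printing face, the whole flat underside (22 x 42 mm) of that stamp; same axes as the stamp (the face looks along -z).
- stamp: The same stamp; origin at the centre of its printing face, same axes.
- spare_center (a point): A spare stamp of the same shape that stands directly on the worktop, not on the ink pad; to be left alone. Origin half-way up, 38 mm above the worktop; z up.
- ink_pad: Ink pad, fixed to the worktop: grey tray 82 (x) x 122 (y) mm, rim 16 mm high and 4 mm thick; the pad's flat surface is 12 mm above the worktop and the stamp stands on it. Origin at the centre of its underside.
- camera_window (a point): Centre of the outer surface of the camera's glass window (34 mm along x, 70 mm along y, in a black bezel with a row of white lamps on each long side), on the upper face of the grey camera head. z points out of the window along the line of sight, up and roughly towards the robot, 20 to 40 degrees off straight up; y is level, along the window's long side.
- camera_stand: Steel yoke stand of the camera, foot 110 x 140 mm fixed to the worktop, origin under the foot's centre. The head (66 x 106 x 50 mm) tilts stiffly in it about a hinge 75 mm above the worktop, 26 mm behind the window; highest point of all under 130 mm.
- plunger (a joint): Travel of the hand trigger's plunger in m: 0 up, 0.010 down at its stop; it springs back. About 2 N to start and 6 N at the stop.
- plunger_top (a point): Centre of the top of the plunger's round steel mushroom head (38 mm across, 10 mm high, flat top 24 mm across), 56 mm above the worktop when up. It moves straight down into an aluminium box 74 x 74 mm, 26 mm high with a collar to 34 mm, fixed to the worktop.
- pen: Ball pen 142 mm long, 12 mm thick, lying on the worktop; a bystander. Origin at its middle on the worktop, y along it.
- thermometer: Food thermometer 46 x 152 x 18 mm lying on the worktop; a bystander. Origin at the middle of its underside, y along it.
- desk_stapler: Stapler 34 x 135 x 46 mm on the worktop; a bystander. Origin at the middle of its underside, y along it.
Things that resemble listed ones, but are neither listed nor needed, are in the scene too. Leave any orange look-alike of the stamp alone. What is shaped like the part that bears plunger but turquoise is not meant.

How it is judged:
By the outcome, as a careful person would: the job done as asked, in the order asked, and still so for the second after the job is handed in, while the arm keeps its last pose, push and grip.
It also fails if it takes over 51 s, if anything falls off the work surface, if the arm or the gripper's body presses on something with over 40 N, if the wrist force passes 120 N, or if a joint passes its speed limit or range.

### The arm

A 6-joint arm with a two-finger parallel gripper is mounted at the origin on a cart in front of the work surface, level with it; the furniture and walls round the work are solid. World frame = base frame: x ahead of the robot, y to its left, z up, the work surface at z = 0. Lengths are in m, angles in degrees, forces in N, time in s.
With the tool pointing down it reaches from about 0.325 to 0.75 m from the base axis. Payload 7.6 kg.
Tool frame: the origin (TCP) lies at the very end of the fingers, on their centre line; the grasp point (between the pads) lies 19 mm behind it; z points along the fingers, y is the line along which they close (so a half turn about z gives the same grasp; the last joint's range is limited). The gripper opens to 85 mm and grips with 20 to 120 N. Pads are 22 mm wide; open, the fingers measure 114 mm over their backs; the gripper's body (76 mm by 85 mm) begins 54 mm behind the grasp point. The pads swing forward as they close: fully open they stand 13 mm farther back than shut.
Start: joints at [-75.189, 2.991, 80.254, -0, 96.75, -4.028], TCP at [0.17, -0.497, 0.231] pointing down, gripper open.
Joint ranges: [-166.34, 166.34], [-52.06, 124.39], [6.96, 135.62], [-60.46, 240.46], [14.63, 156.25], [-167.68, 167.68]. Speed limits (degrees/s): [147.25, 147.25, 172.46, 180, 180, 180].

### API

Orientations are given as [roll, pitch, yaw] about the fixed x, y, z axes, in that order (R = Rz(yaw) Ry(pitch) Rx(roll)).
In Python, from plant import arm, viewer gives the robot as it stands. Calls block until the motion is done:
- arm.goto(position, orientation): joint-space move of the TCP to a pose.
- arm.line_to(position, frame=None, rate=0.15, threshold=None): straight line of the TCP; frame=None keeps the orientation; rate is the mean speed in m/s. With threshold (N) it stops when the force on the tool has changed by that much, and returns True; else False.
- arm.movej(angles): joint-space move.
- arm.grip(opening): finger opening in m; the grip force is fixed at half the most; returns when the fingers have stopped.
- arm.pause(seconds).
- arm.solve_ik(position, orientation): joint angles nearest the present ones, or None.
- viewer.snapshot(name): name is "side" or "top" or "wrist"; returns (picture, depth): 384x512x3 uint8, blue, green, red; 384x512 float32, m along the optical axis (not along the pixel's ray), 0 where there is no reading.
- viewer.camera_params(name): a dict with "vfov" (degrees; the focal length in pixels is half the picture's height over the tangent of half this angle, whatever the lens; pixels are square), "cx", "cy" (the principal point, pixels), "camera_from_world" (4x4, takes a point from world to camera coordinates); the wrist camera has in their place "mount" (4x4, takes a point from camera to tool coordinates, whose origin is the TCP and whose axes are the flange's). Camera axes: x right, y down, z forward; pixel columns grow to the right and rows downward; lengths in m; the calibration is good to about 2 mm. A picture is of the moment at which its call begins: read the wrist's pose just before it. camera_params takes no time and is no camera call.
A pose or a line that the arm cannot do raises arm.Unreachable and nothing moves.
- arm.finish_job(): hands the job in; it is judged then, once.
Readings, each from a call of its own:
- arm.get_clock(): time.
- arm.get_q(): joint angles.
- arm.get_qd(): joint speeds.
- arm.get_tau(): joint torques, N m.
- arm.get_ee_pos(): TCP position.
- arm.get_tcp_rot(): TCP orientation.
- arm.get_contact_force(): force on the tool from outside, world axes, zero at the start.
- arm.get_moment(): the same for the moment, N m.
- arm.get_width(): finger opening in m.
- arm.get_grip_force(): force on a finger pad.
Only numpy, scipy, OpenCV 4.12 (cv2) and the standard library are available. Lean on these libraries where they do the work, as an engineer would, in place of code of your own. Each camera call takes 0.05 s, during which the arm holds its last target. There are 200 camera calls.

## Working session

There is one attempt and no reset: what is moved stays moved. The work goes in short steps, each a Python script; the robot and the scene stay as the last script left them, time stands still between calls to the robot, and variables do not carry over. Pictures are saved under pics/ and viewed, at most 12 in all, crops included, and the job is handed in when it is done.

```bash
ls; mkdir -p pics; cat > h.py <<'E'
import numpy as np, cv2
from plant import arm, viewer
from scipy.spatial.transform import Rotation as R
def K(p):
    f=192/np.tan(np.radians(p["vfov"]/2)); return f,p["cx"],p["cy"]
def wTc(name):
    p=viewer.camera_params(name)
    if name!="wrist": return np.linalg.inv(np.array(p["camera_from_world"]))
    T=np.eye(4); T[:3,:3]=R.from_euler('xyz',arm.get_tcp_rot(),degrees=True).as_matrix(); T[:3,3]=arm.get_ee_pos()
    return T@np.array(p["mount"])
def shot(name):
    T=wTc(name); im,d=viewer.snapshot(name); return np.array(im),np.array(d),T,K(viewer.camera_params(name))
def cloud(d,T,k):
    f,cx,cy=k; v,u=np.mgrid[:d.shape[0],:d.shape[1]]
    P=np.stack([(u-cx)/f*d,(v-cy)/f*d,d],-1)@T[:3,:3].T+T[:3,3]
    P[d<=0]=np.nan; return P
E
python3 - <<'E'
from h import *
for n in("top","side"):
    im,d,T,k=shot(n); cv2.imwrite(f"pics/{n}0.png",im); np.savez(f"{n}0.npz",im=im,d=d,T=T,k=k); print(n,T.round(3),k, viewer.camera_params(n).keys(),(d>0).mean())
print(arm.get_clock(),arm.get_tcp_rot(),viewer.camera_params("wrist"))
E
```

```text
pics
top [[-0.018 -0.998  0.054  0.446]
 [-1.     0.017 -0.007  0.117]
 [ 0.006 -0.054 -0.999  1.385]
 [ 0.     0.     0.     1.   ]] (np.float64(390.50089395616016), 263.19875593574784, 189.30965114323246) dict_keys(['vfov', 'cx', 'cy', 'camera_from_world']) 0.9959869384765625
side [[ 0.951 -0.135  0.278  0.179]
 [-0.309 -0.395  0.865 -0.91 ]
 [-0.007 -0.909 -0.417  0.599]
 [ 0.     0.     0.     1.   ]] (np.float64(444.6187050486992), 258.9983975582248, 188.78867764416492) dict_keys(['vfov', 'cx', 'cy', 'camera_from_world']) 0.9801228841145834
0.1 [-1.79922024e+02 -6.77069172e-03  1.88388692e+01] {'vfov': 71.32322048010982, 'cx': 258.98898498474085, 'cy': 189.73873832159498, 'mount': array([[-7.41774973e-04, -9.65656136e-01, -2.59822395e-01,
         6.50002442e-02],
       [ 9.99999621e-01, -8.34962057e-04,  2.48290919e-04,
        -7.35690751e-04],
       [-4.56705491e-04, -2.59822112e-01,  9.65656389e-01,
        -1.42214617e-01],
       [ 0.00000000e+00,  0.00000000e+00,  0.00000000e+00,
         1.00000000e+00]])}
```

View pics/top0.png

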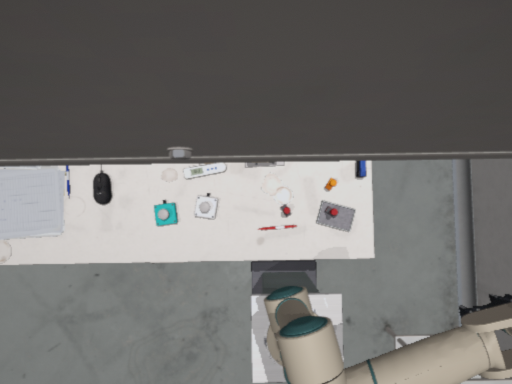

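View pics/side0.png

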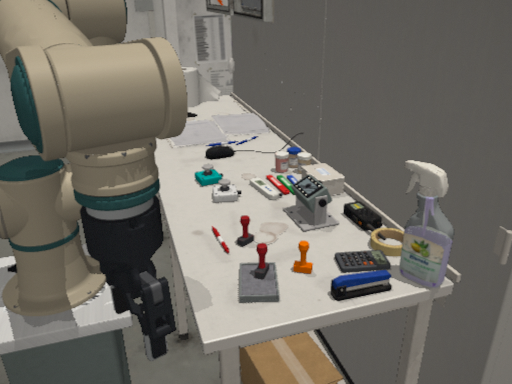

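Top: real trigger (206,207), turquoise decoy (165,214), pad with stamp (335,214), spare (285,211), camera half hidden under an overhead shelf at (265,162). Side: camera head (312,188), pad stamp (262,260), spare (245,230), trigger (225,190).

```bash
python3 - <<'E'
from h import *
D={n:np.load(n+"0.npz") for n in("top","side")}
C={n:cloud(D[n]["d"],D[n]["T"],D[n]["k"]) for n in D}
t=C["top"]; s=C["side"]
print("shelf",t[60:150:30,100:500:130].round(3).tolist(), "edge",t[140:166:3,300].round(3).tolist())
def med(n,u,v,w=2): return np.nanmedian(C[n][v-w:v+w+1,u-w:u+w+1].reshape(-1,3),0).round(4)
for n,u,v in [("top",205,208),("top",333,212),("top",285,211),("top",345,222),("side",225,182),("side",262,247),("side",245,220),("side",312,185)]: print(n,u,v,med(n,u,v))
for n in C:
    P=C[n];hsv=cv2.cvtColor(D[n]["im"],cv2.COLOR_BGR2HSV)
    red=((hsv[...,0]<6)|(hsv[...,0]>172))&(hsv[...,1]>150)&(P[...,2]>.03)
    N,l,st,c=cv2.connectedComponentsWithStats(red.astype(np.uint8))
    for i in range(1,N):
        if st[i,4]>8:
            q=P[l==i]; print(n,"red",c[i].round(1),st[i,4],q.mean(0).round(4),q.min(0).round(3),q.max(0).round(3))
# plunger: points z .045-.062 around trigger
for n in C:
    P=C[n]; g=med("top",205,208)
    m=(np.hypot(P[...,0]-g[0],P[...,1]-g[1])<.035)&(P[...,2]>.05)&(P[...,2]<.065); q=P[m]
    print(n,"plunger",len(q),q.mean(0).round(4),((q.min(0)+q.max(0))/2).round(4))
im=D["side"]["im"][150:250,260:380]; cv2.imwrite("pics/cam.png",cv2.resize(im,None,fx=6,fy=6,interpolation=cv2.INTER_CUBIC)[:600,:720])
for v in range(172,204,4): print(v,[s[v,u].round(3).tolist() for u in range(296,334,6)])
E
```

```text
shelf [[[0.48, 0.152, 1.3], [0.48, 0.124, 1.3], [0.48, 0.094, 1.297], [0.48, 0.064, 1.297]], [[0.48, 0.161, 1.279], [0.48, 0.125, 1.278], [0.48, 0.089, 1.276], [0.48, 0.05, 1.274]], [[0.48, 0.175, 1.245], [0.48, 0.128, 1.241], [0.48, 0.079, 1.238], [0.48, 0.027, 1.234]]] edge [[0.48, 0.098, 1.197], [0.48, 0.097, 1.19], [0.48, 0.096, 1.18], [0.48, 0.095, 1.171], [0.48, 0.094, 1.159], [0.48, 0.093, 1.149], [0.478, 0.093, 1.147], [0.478, 0.092, 1.132], [0.61, -0.025, -0.003]]
top 205 208 [0.4581 0.3082 0.0543]
top 333 212 [ 0.4371 -0.122   0.0848]
top 285 211 [0.4431 0.0366 0.0715]
top 345 222 [ 0.4007 -0.177   0.0109]
side 225 182 [0.4601 0.2978 0.0561]
side 262 247 [ 0.4341 -0.1335  0.0866]
side 245 220 [0.4418 0.0215 0.0707]
side 312 185 [0.6543 0.0959 0.1035]
top red [286.1 210.2] 25 [0.4458 0.0331 0.0731] [0.436 0.027 0.067] [0.457 0.04  0.079]
top red [333.3 211.5] 34 [ 0.4387 -0.1236  0.0817] [ 0.43  -0.132  0.031] [ 0.447 -0.116  0.09 ]
side red [244.6 222.9] 97 [0.4414 0.0246 0.061 ] [0.432 0.017 0.031] [0.451 0.032 0.078]
side red [261.5 254.1] 154 [ 0.4339 -0.1325  0.0675] [ 
[... 766 characters left out ...]
1], [0.754, 0.208, 0.044], [0.777, 0.213, 0.039]]
188 [[0.619, 0.123, 0.088], [0.629, 0.105, 0.094], [0.64, 0.09, 0.099], [0.652, 0.078, 0.102], [0.662, 0.062, 0.108], [0.676, 0.055, 0.109], [0.776, 0.208, 0.028]]
192 [[0.617, 0.118, 0.078], [0.625, 0.094, 0.088], [0.634, 0.076, 0.094], [0.645, 0.062, 0.099], [0.659, 0.054, 0.1], [0.676, 0.053, 0.098], [0.78, 0.215, 0.011]]
196 [[0.63, 0.147, 0.051], [0.617, 0.077, 0.084], [0.626, 0.058, 0.091], [0.642, 0.055, 0.09], [0.656, 0.047, 0.092], [0.673, 0.046, 0.09], [0.777, 0.208, 0.0]]
200 [[0.637, 0.162, 0.03], [0.625, 0.092, 0.064], [0.623, 0.05, 0.084], [0.643, 0.056, 0.078], [0.652, 0.037, 0.085], [0.676, 0.05, 0.076], [0.764, 0.181, 0.001]]
```

View pics/cam.png

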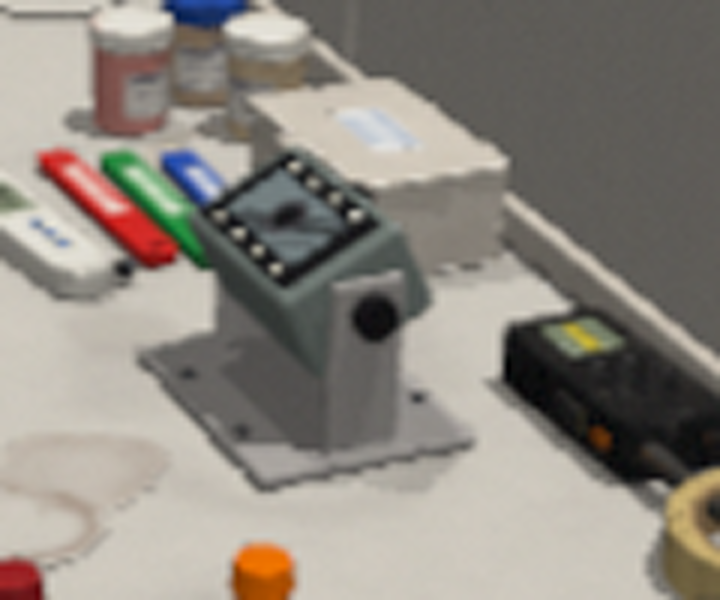

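The window lies near (0.65, 0.10, 0.10) with its normal tilted up and towards the robot. The overhang is above 1.1 m, so it is no obstacle. Next I'll go above the trigger.

```bash
python3 - <<'E'
from h import *
q0=np.array(arm.get_q())
best=[]
for y in range(0,360,30):
    q=arm.solve_ik([.459,.307,.17],[180,0,y])
    if q is not None: best.append((max(abs(np.array(q)-q0)),y))
best.sort(); print(best[:4])
y=best[0][1]
arm.goto([.459,.307,.17],[180,0,y]); arm.grip(0)
im,d,T,k=shot("wrist"); cv2.imwrite("pics/w1.png",im); P=cloud(d,T,k)
m=(np.hypot(P[...,0]-.459,P[...,1]-.307)<.035)&(P[...,2]>.053)&(P[...,2]<.063); q=P[m]
print(len(q),q.mean(0).round(4),((q.min(0)+q.max(0))/2).round(4),q.min(0),q.max(0))
print(arm.get_clock(),arm.get_width(),arm.get_ee_pos())
E
```

```text
[(np.float64(105.1344342827125), 30), (np.float64(105.1344342827125), 60), (np.float64(105.1344342827125), 90), (np.float64(105.1344342827125), 120)]
937 [0.4615 0.3125 0.055 ] [0.4611 0.3123 0.0552] [0.44362675 0.29474002 0.05300894] [0.47865424 0.32989687 0.05736058]
3.925 -0.00014048826117543921 [0.45898363 0.30701906 0.17001896]
```

View pics/w1.png

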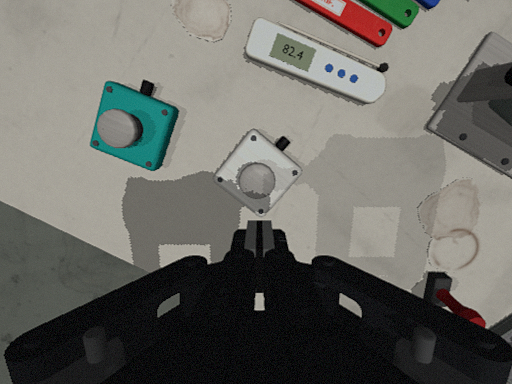

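Wrist view: white trigger's round head at (257,180), decoy at (119,128). The head's centre is (0.461, 0.312). I'll press it, then look at the window from along its normal.

```bash
python3 - <<'E'
from h import *
arm.line_to([.461,.3123,.065],rate=.15)
f0=np.array(arm.get_contact_force())
hit=arm.line_to([.461,.3123,.040],rate=.03,threshold=14)
print("hit",hit,arm.get_ee_pos(),np.array(arm.get_contact_force())-f0)
arm.pause(.2); print(arm.get_ee_pos(),np.array(arm.get_contact_force())-f0)
arm.line_to([.461,.3123,.16],rate=.2)
D=np.load("side0.npz"); s=cloud(D["d"],D["T"],D["k"]); q=s[182:196,300:322].reshape(-1,3)
q=q[(q[:,2]>.082)&(q[:,2]<.115)&(q[:,1]<.16)]
for _ in range(5):
    c=np.median(q,0); A=np.c_[q[:,:2],np.ones(len(q))]; w=np.linalg.lstsq(A,q[:,2],rcond=None)[0]; r=q[:,2]-A@w; q=q[abs(r)<max(.003,2*r.std())]
n=np.array([-w[0],-w[1],1]); n/=np.linalg.norm(n); print("n",n,np.degrees(np.arccos(n[2])),c)
c=np.array([.648,.10,.1])
pos=c+.17*n; z=-n; best=None; q0=np.array(arm.get_q())
for a in range(0,360,20):
    x0=np.cross([0,1,0],z); x0/=np.linalg.norm(x0); M=np.c_[x0,np.cross(z,x0),z]@R.from_euler('z',a,degrees=True).as_matrix()
    e=R.from_matrix(M).as_euler('xyz',degrees=True); qq=arm.solve_ik(pos,e)
    if qq is not None:
        m=max(abs(np.array(qq)-q0)); 
        if best is None or m<best[0]: best=(m,a,e)
print(best)
arm.goto(pos,best[2])
im,d,T,k=shot("wrist"); cv2.imwrite("pics/w2.png",im); np.savez("w2.npz",im=im,d=d,T=T,k=k)
print(arm.get_clock(),arm.get_ee_pos(),arm.get_q())
E
```

```text
hit True [0.4614332  0.3125599  0.04615474] [-1.54836056 -2.28831846  4.99113745]
[0.46145156 0.3125861  0.04604524] [-1.54554225 -2.46730872  6.33603791]
n [-0.43235152 -0.02844299  0.90125644] 25.6762853511538 [0.64308256 0.08601105 0.09914409]
(np.float64(24.01156408227204), 160, array([172.17642772, -24.53273149,  22.07426967]))
7.4167 [0.57414793 0.09626481 0.25194945] [ 6.4057431  -7.20224018 90.95150687 -1.14614614 70.74279581 76.08568347]
```

View pics/w2.png

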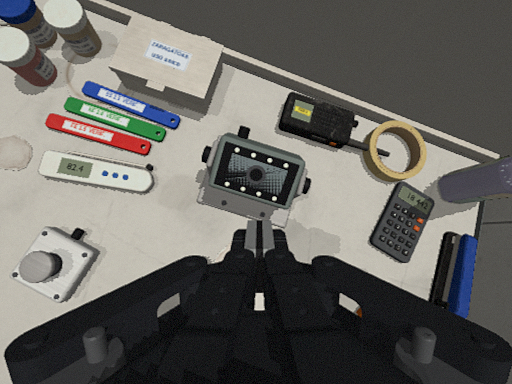

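Press reached z = 0.0460, i.e. 10 mm of travel, with 14 N stopping it. In the wrist view the window is centred near (256,173), with lamp rows from (233,152) to (286,165) and (227,182) to (279,196).

```bash
python3 - <<'E'
from h import *
D=np.load("w2.npz"); im,d,T,k=D["im"],D["d"],D["T"],D["k"]; P=cloud(d,T,k)
g=cv2.cvtColor(im,cv2.COLOR_BGR2GRAY)
box=np.zeros_like(g); cv2.fillPoly(box,[np.array([[229,143],[298,160],[285,209],[214,192]])],1)
dark=((g<60)&(box>0)).astype(np.uint8); dark=cv2.morphologyEx(dark,cv2.MORPH_CLOSE,np.ones((9,9)))
cs,_=cv2.findContours(dark,cv2.RETR_EXTERNAL,cv2.CHAIN_APPROX_NONE); c=max(cs,key=cv2.contourArea); rect=cv2.minAreaRect(c); print("bezel",rect)
N,l,st,cc=cv2.connectedComponentsWithStats(((g>170)&(cv2.erode(dark,np.ones((3,3)))>0)).astype(np.uint8))
L=cc[1:][st[1:,4]>=3]; print(L.round(1).tolist(), L.mean(0), st[1:,4])
m=np.zeros_like(g); cv2.drawContours(m,[c],-1,1,-1); m=cv2.erode(m,np.ones((5,5)))
q=P[(m>0)&(d>0)]
for _ in range(5):
    c0=q.mean(0); n=np.linalg.svd(q-c0)[2][2]; n*=np.sign(n[2]); r=(q-c0)@n; q=q[abs(r-np.median(r))<.004]
print("n",n,np.degrees(np.arccos(n[2])),r.std(),len(q))
f,cx,cy=k
def cast(u,v):
    a=T[:3,:3]@[(u-cx)/f,(v-cy)/f,1]; return T[:3,3]+a*((c0-T[:3,3])@n)/(a@n)
print("centre",cast(*rect[0]),cast(*L.mean(0)))
b=cv2.boxPoints(rect); B=np.array([cast(*p) for p in b]); E=np.diff(np.r_[B,B[:1]],axis=0); print("edges",np.linalg.norm(E,axis=1)); print(B.round(4))
Y=np.cross(n,[1,0,0]) ; lev=np.cross([0,0,1],n); lev/=np.linalg.norm(lev); print("level dir",lev, "az",np.degrees(np.arctan2(*lev[1::-1])), [np.degrees(np.arctan2(e[1],e[0])).round(2) for e in E])
print("lamps",[cast(*p).round(4).tolist() for p in L])
s,_,_,_=shot("side"); a=np.load("side0.npz")["im"]; sl=np.s_[172:200,292:326]; print("side",a[sl].max(),s[sl].max(),(a[sl].min(2)>180).sum(),(s[sl].min(2)>180).sum(), a[sl].mean(),s[sl].mean())
e=np.vstack([a[150:250,260:360],s[150:250,260:360]]); cv2.imwrite("pics/cmp.png",cv2.resize(e,None,fx=3,fy=3))
E
```

```text
bezel ((256.38568115234375, 175.5806427001953), (72.8974380493164, 46.87263488769531), 17.927919387817383)
[[236.6, 149.4], [253.0, 154.5], [269.5, 159.7], [285.5, 164.7], [226.5, 183.5], [242.5, 188.5], [258.2, 193.4], [273.8, 198.1]] [255.70787546 173.96920788] [13 16 14 14 12 12 14 12]
n [-0.45025329 -0.02024371  0.89267137] 26.789126912610808 0.0007248056648892009 2624
centre [0.64465303 0.10381369 0.09730436] [0.64604434 0.10523904 0.09803845]
edges [0.05680576 0.08501961 0.0579825  0.08923143]
[[0.6171 0.1468 0.0844]
 [0.6678 0.147  0.11  ]
 [0.6714 0.0621 0.1099]
 [0.6199 0.0576 0.0838]]
level dir [ 0.04491533 -0.9989908   0.        ] az -87.42567486321425 [np.float64(0.29), np.float64(-87.54), np.float64(-175.01), np.float64(91.79)]
lamps [[0.6635, 0.136, 0.1075], [0.6645, 0.1161, 0.1076], [0.6655, 0.0958, 0.1076], [0.6665, 0.0761, 0.1077], [0.6251, 0.1343, 0.0881], [0.6259, 0.1142, 0.0881], [0.6268, 0.0942, 0.0881], [0.6278, 0.0743, 0.0881]]
side 224 208 152 23 109.64040616246498 99.98879551820728
```

View pics/cmp.png

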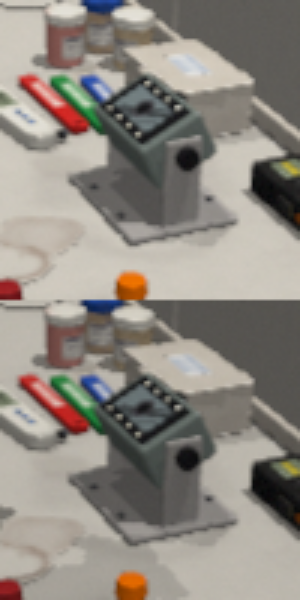

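No visible change from waking, but travel and force show the stop was reached. Window: (0.646, 0.105, 0.098), n = (-0.450, -0.020, 0.893). Next I'll go above the stamp.

```bash
python3 - <<'E'
from h import *
arm.line_to(np.array(arm.get_ee_pos())+[-.06,-.03,.05],rate=.25)
arm.goto([.42,-.128,.22],[180,0,0]); arm.grip(.06)
im,d,T,k=shot("wrist"); np.savez("w3.npz",im=im,d=d,T=T,k=k); P=cloud(d,T,k)
cv2.imwrite("pics/w3.png",im)
hsv=cv2.cvtColor(im,cv2.COLOR_BGR2HSV)
near=np.hypot(P[...,0]-.437,P[...,1]+.128)<.045
red=((hsv[...,0]<8)|(hsv[...,0]>170))&(hsv[...,1]>130)&near
q=P[red&(P[...,2]>.075)]; print("knob",len(q),q.mean(0),q.min(0),q.max(0))
print(arm.get_clock(),arm.get_q(),wTc("wrist")[:3,3])
E
```

```text
knob 730 [ 0.43477871 -0.12579091  0.17981241] [ 0.40893593 -0.17002925  0.07530728] [ 0.44880533 -0.08457299  0.32274206]
9.5083 [-2.17686405e+01 -1.09874285e+01  9.48342497e+01 -4.54414767e-04
  9.61501724e+01  6.82316526e+01] [ 0.48478472 -0.12748848  0.36224933]
```

View pics/w3.png

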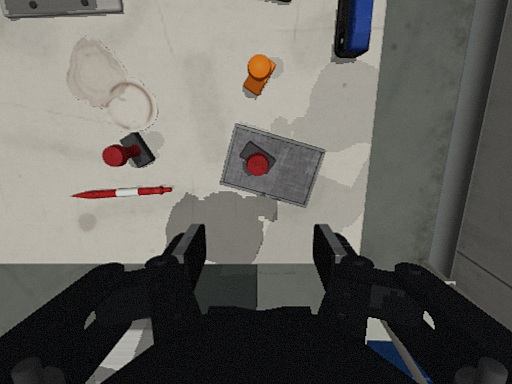

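Wrist view: stamp knob at (257,163) on the grey pad, its base block spanning about (239,142)-(277,175); spare at (116,155), orange look-alike at (259,68), pen at (122,191).

```bash
python3 - <<'E'
from h import *
D=np.load("w3.npz"); im,d,T,k=D["im"],D["d"],D["T"],D["k"]; P=cloud(d,T,k); f,cx,cy=k
near=np.hypot(P[...,0]-.437,P[...,1]+.128)<.05
kn=near&(P[...,2]>.078)&(P[...,2]<.1); q=P[kn]; print("knob top",len(q),q.mean(0),(q.min(0)+q.max(0))/2,q.min(0),q.max(0))
bt=near&(P[...,2]>.023)&(P[...,2]<.037); q=P[bt]; print("base",len(q),np.median(q,0))
b=cv2.morphologyEx(bt.astype(np.uint8),cv2.MORPH_OPEN,np.ones((2,2)))
pts=P[b>0][:,:2]; r=cv2.minAreaRect((pts*1000).astype(np.float32)); print(r, cv2.boxPoints(r).round(1).tolist())
# colour: dark vs. pad
g=cv2.cvtColor(im,cv2.COLOR_BGR2GRAY)
o=cv2.resize(im[115:215,205:335],None,fx=6,fy=6,interpolation=cv2.INTER_CUBIC)
o2=cv2.resize((b*255)[115:215,205:335],None,fx=6,fy=6,interpolation=cv2.INTER_NEAREST)
e=cv2.findContours(o2,cv2.RETR_EXTERNAL,cv2.CHAIN_APPROX_NONE)[0]; cv2.drawContours(o,e,-1,(0,255,0),1)
o=cv2.convertScaleAbs(o,alpha=1.6); cv2.imwrite("pics/c3.png",o)
E
```

```text
knob top 391 [ 0.437978   -0.12518205  0.08542858] [ 0.43746295 -0.12489003  0.08339031] [ 0.42612056 -0.13614013  0.07802953] [ 0.44880533 -0.11363993  0.08875109]
base 307 [ 0.44379561 -0.11896174  0.02928736]
((435.429443359375, -127.34794616699219), (45.19315719604492, 24.745929718017578), 59.662445068359375) [[413.29998779296875, -140.60000610351562], [434.70001220703125, -153.10000610351562], [457.5, -114.0999984741211], [436.20001220703125, -101.5999984741211]]
```

View pics/c3.png

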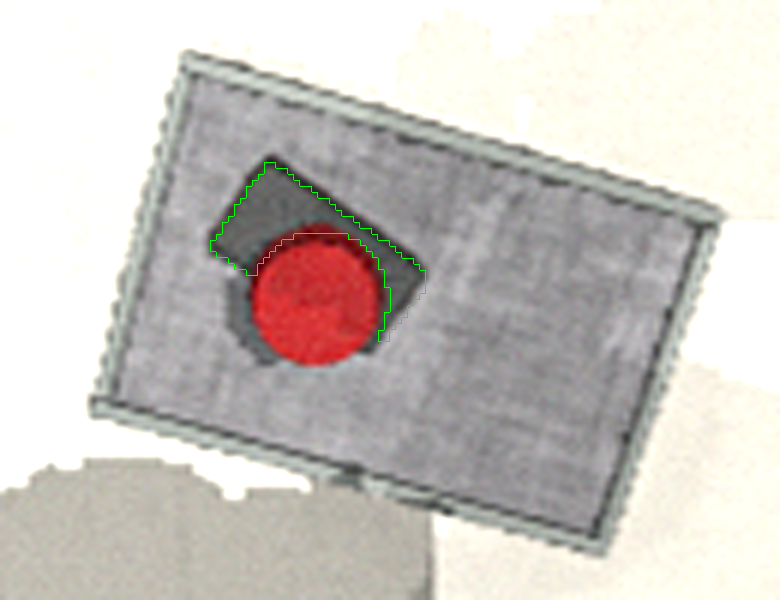

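```bash
cat >> h.py <<'E'
C=np.array([.646,.105,.098]); n=np.array([-.450,-.0205,.893]); n/=np.linalg.norm(n)
lev=np.cross([0,0,1.],n); lev/=np.linalg.norm(lev)
def eul(M): return R.from_matrix(M).as_euler('xyz',degrees=True)
def goal(s):  # stamp orientation at the camera
    y=s*lev; return np.c_[np.cross(y,n),y,n]
E
python3 - <<'E'
from h import *
p=np.array([.437,-.126]); phi=59.7-90; h=.040
Rs=R.from_euler('z',phi,degrees=True).as_matrix(); q0=np.array(arm.get_q()); res=[]
for psi in range(-90,91,10):
    Rt=R.from_euler('xyz',[180,0,psi],degrees=True).as_matrix()
    a=arm.solve_ik([*p,.012+h],eul(Rt))
    for s in(1,-1):
        G=goal(s); Rf=G@Rs.T@Rt; b=arm.solve_ik(C+(.12+h)*n,eul(Rf))
        if a is None or b is None: continue
        res.append((max(abs(np.array(a)-q0).max(),abs(np.array(b)-np.array(a)).max()),psi,s,eul(Rf),np.round(b)))
res.sort(key=lambda r:r[0]); [print(r) for r in res[:3]]
_,psi,s,ef,b=res[0]
arm.goto([*p,.15],[180,0,psi]); arm.line_to([*p,.012+h],rate=.12)
print(arm.get_contact_force()); arm.grip(0); print("w",arm.get_width(),arm.get_grip_force())
arm.line_to([*p,.20],rate=.15); print("w",arm.get_width(),arm.get_contact_force())
np.savez("g.npz",psi=psi,s=s,ef=ef)
im,d,T,k=shot("wrist"); cv2.imwrite("pics/w4.png",im); np.savez("w4.npz",im=im,d=d,T=T,k=k)
arm.goto(C+(.12+h)*n,ef); print(arm.get_clock(),arm.get_ee_pos(),arm.get_tcp_rot(),ef)
im,d,T,k=shot("side"); np.savez("s4.npz",im=im,d=d,T=T,k=k)
e=np.hstack([cv2.resize(im[90:240,240:380],(560,600)),im[:0:1,:1].repeat(1,0) if 0 else np.zeros((600,1,3),np.uint8)]); cv2.imwrite("pics/s4.png",e)
E
```

```text
(np.float64(28.21143621424647), -10, -1, array([170.07325902, -24.98681917,  25.11309165]), array([ 7., -8., 93., -2., 68., 75.]))
(np.float64(28.211436214246493), -20, -1, array([174.84613305, -26.30348024,  14.11335553]), array([ 7., -8., 93., -2., 68., 85.]))
(np.float64(28.211436214246493), 0, -1, array([165.72108533, -22.88353162,  35.81273415]), array([ 7., -8., 93., -2., 68., 65.]))
[-0.05850553 -0.75314136  0.48086601]
w 0.020663603359046177 58.44264468178153
w 0.020779090178966064 [-0.20693336 -1.01939528 -1.11414378]
13.525 [0.57379495 0.10078215 0.24026356] [170.08600127 -24.89252912  25.01972173] [170.07325902 -24.98681917  25.11309165]
```

View pics/s4.png

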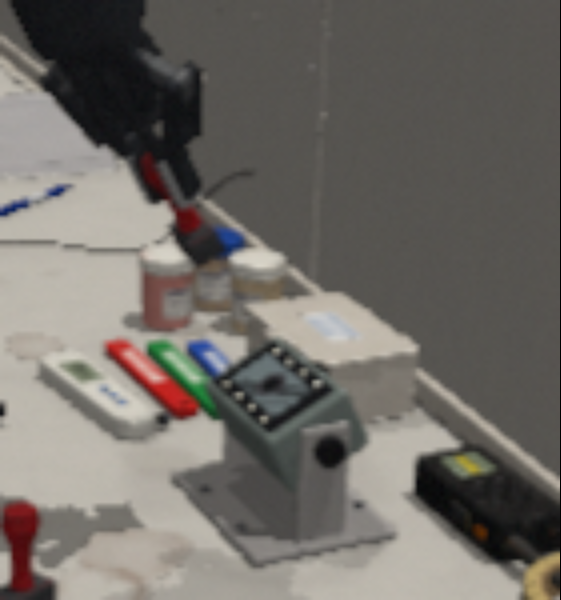

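View pics/w4.png

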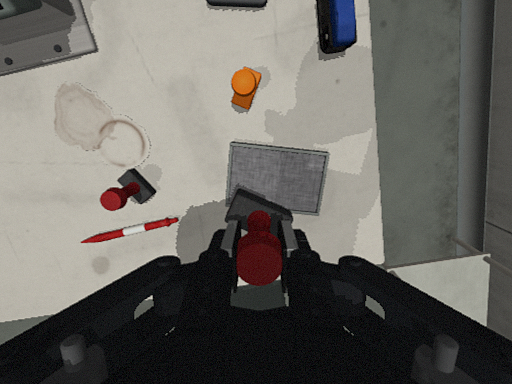

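Side: stamp in the gripper above the camera at about (205,235 in crop), facing the window. Wrist: base block at (258,205) with its long edge from (243,190) to (290,215). I'll measure the stamp's pose in the hand with a fresh wrist shot.

```bash
python3 - <<'E'
from h import *
Tt=np.eye(4); Tt[:3,:3]=R.from_euler('xyz',arm.get_tcp_rot(),degrees=True).as_matrix(); Tt[:3,3]=arm.get_ee_pos()
a=shot("wrist")
D=np.load("w4.npz"); g=np.load("g.npz"); Tt4=D["T"]@np.linalg.inv(np.array(viewer.camera_params("wrist")["mount"]))
Rst=R.from_euler('z',-30.3,degrees=True).as_matrix().T@R.from_euler('xyz',[180,0,float(g["psi"])],degrees=True).as_matrix()
for nm,(im,d,T,k),tt in (("lift",(D["im"],D["d"],D["T"],D["k"]),Tt4),("now",a,Tt)):
    P=cloud(d,T,k); Q=(P-tt[:3,3])@tt[:3,:3]   # tool frame
    S=Q@Rst.T; S[...,2]+=.040                 # nominal stamp frame (origin face)
    box=(abs(S[...,0])<.025)&(abs(S[...,1])<.035)
    top=box&(S[...,2]>.008)&(S[...,2]<.027)&(im.max(2)<110)
    top=cv2.morphologyEx(top.astype(np.uint8),cv2.MORPH_OPEN,np.ones((2,2)))
    q=S[top>0]
    # separate top plane (z~.018) from side wall by largest plane (RANSAC-lite)
    rng=np.random.default_rng(0); best=None
    for _ in range(300):
        t=q[rng.choice(len(q),3,False)]; m=np.cross(t[1]-t[0],t[2]-t[0]); 
        if np.linalg.norm(m)<1e-6: continue
        m/=np.linalg.norm(m); m*=np.sign(m[2])
        if m[2]<.9: continue
        i=abs((q-t[0])@m)<.001
        if best is None or i.sum()>best.sum(): best=i
    b=q[best]; c=b.mean(0); m=np.linalg.svd(b-c)[2][2]; m*=np.sign(m[2])
    print(nm,len(q),len(b),"top normal in stamp frame deg",np.degrees(m[:2]).round(1),"mean",c.round(4))
    r=cv2.minAreaRect((b[:,:2]*1000).astype(np.float32)); print(" rect",r,cv2.boxPoints(r).round(1).tolist())
    hsv=cv2.cvtColor(im,cv2.COLOR_BGR2HSV); red=((hsv[...,0]<8)|(hsv[...,0]>170))&(hsv[...,1]>130)&box&(S[...,2]>.018)&(S[...,2]<.08)
    for lo in (.02,.026,.032,.038,.06,.07):
        w=S[red&(S[...,2]>=lo)&(S[...,2]<lo+.006)]; print("  z",lo,len(w),w.mean(0).round(4) if len(w) else "")
im=a[0]; cv2.imwrite("pics/w5.png",cv2.resize(im[150:300,170:350],None,fx=4,fy=4,interpolation=cv2.INTER_CUBIC))
E
```

```text
lift 1369 828 top normal in stamp frame deg [ 1.3 -0.1] mean [0.0029 0.0063 0.017 ]
 rect ((-0.29857826232910156, 0.9624080657958984), (41.05337905883789, 21.515161514282227), 85.52442169189453) [[-12.600000381469727, -18.700000762939453], [8.800000190734863, -20.299999237060547], [12.0, 20.600000381469727], [-9.399999618530273, 22.299999237060547]]
  z 0.02 104 [0.0044 0.0029 0.0232]
  z 0.026 90 [0.0041 0.0027 0.0287]
  z 0.032 69 [0.0044 0.003  0.0351]
  z 0.038 82 [0.0044 0.003  0.041 ]
  z 0.06 208 [0.009  0.0039 0.0639]
  z 0.07 1699 [0.0009 0.0014 0.0735]
now 1306 812 top normal in stamp frame deg [ 0.7 -0.3] mean [0.0029 0.0061 0.0171]
 rect ((-0.36890602111816406, 0.9309577941894531), (40.92008590698242, 21.150997161865234), 85.53178405761719) [[-12.5, -18.600000381469727], [8.600000381469727, -20.299999237060547], [11.800000190734863, 20.5], [-9.300000190734863, 22.200000762939453]]
  z 0.02 104 [0.0042 0.0029 0.0232]
  z 0.026 88 [0.004  0.0028 0.0287]
  z 0.032 67 [0.0042 0.0027 0.0349]
  z 0.038 81 [0.0044 0.0031 0.0409]
  z 0.06 204 [0.0091 0.0037 0.0639]
  z 0.07 1688 [0.0009 0.0014 0.0735]
```

View pics/w5.png

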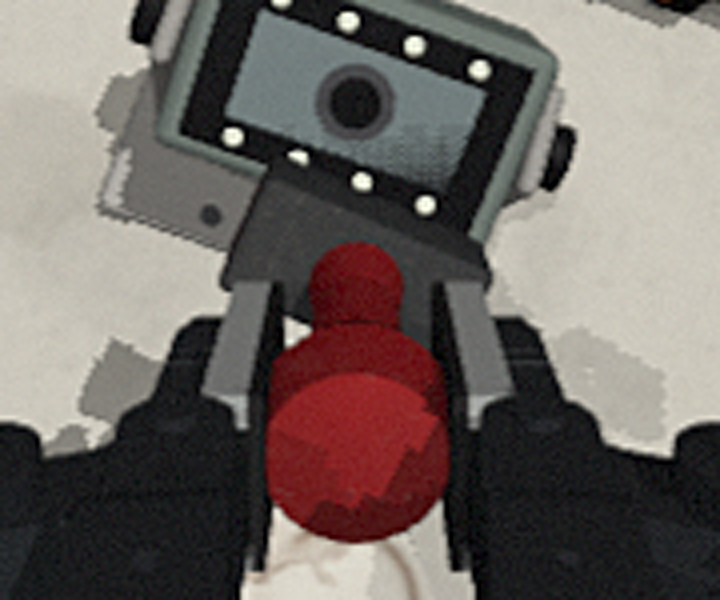

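In-hand pose: the base is rotated -4.5° about its axis relative to my estimate, offset (-0.3, 1.0, -0.9) mm, with tilt about 1° or less. The picture agrees: base edge about 24° against window edge about 20°. I'll correct this and check the result.

```bash
python3 - <<'E'
from h import *
g=np.load("g.npz"); Rst=R.from_euler('z',-30.3,degrees=True).as_matrix().T@R.from_euler('xyz',[180,0,float(g["psi"])],degrees=True).as_matrix()
A=R.from_euler('z',-4.5,degrees=True).as_matrix(); o=np.array([-.0003,.001,-.0009])
G=goal(int(g["s"])); N=G@A.T; Rt=N@Rst; F=C+.12*n; tcp=F+N@(np.array([0,0,.04])-o)
cmd=tcp.copy(); M=Rt.copy()
for i in range(2):
    arm.goto(cmd,eul(M)); arm.pause(.6)
    p=np.array(arm.get_ee_pos()); Rm=R.from_euler('xyz',arm.get_tcp_rot(),degrees=True).as_matrix()
    print("err mm",((p-tcp)*1e3).round(2),"deg",np.degrees(R.from_matrix(Rm@Rt.T).magnitude()).round(3))
    cmd=cmd+tcp-p; M=Rt@Rm.T@M
im,d,T,k=shot("wrist"); P=cloud(d,T,k); S=(P-F)@G
# stamp base top in target stamp frame
top=(abs(S[...,0])<.025)&(abs(S[...,1])<.035)&(S[...,2]>.0155)&(S[...,2]<.0205)&(im.max(2)<110)
b=S[cv2.morphologyEx(top.astype(np.uint8),cv2.MORPH_OPEN,np.ones((2,2)))>0]; r=cv2.minAreaRect((b[:,:2]*1000).astype(np.float32)); print("base",r,np.median(b,0))
# lamps in window frame
W=(P-C)@G; gr=im.min(2); f,cx,cy=k
N_,l,st,cc=cv2.connectedComponentsWithStats(((gr>170)&(abs(W[...,0])<.026)&(abs(W[...,1])<.036)&(abs(W[...,2])<.01)).astype(np.uint8))
for i in range(1,N_):
    if st[i,4]>5: print("lamp",st[i,4],W[l==i].mean(0).round(4))
print(arm.get_clock(),arm.get_width(),np.abs(arm.get_qd()).max())
E
```

```text
err mm [-0.01  0.04  0.  ] deg 0.004
err mm [-0.   -0.05 -0.01] deg 0.005
base ((-29.46356964111328, -31.255706787109375), (112.85823822021484, 71.91378784179688), 25.951690673828125) [nan nan nan]
lamp 17 [0.0214 0.03   0.0007]
lamp 15 [0.0212 0.01   0.0005]
lamp 15 [ 0.0214 -0.0099  0.0008]
lamp 15 [ 0.0212 -0.03    0.0003]
lamp 15 [-0.0216  0.0301  0.0005]
lamp 9 [-0.0207  0.0105  0.0007]
lamp 8 [-0.0207 -0.0097  0.0012]
lamp 7 [-0.021  -0.0302  0.0006]
15.375 0.020706958987150637 0.15466061038545015
```

Lamps sit symmetric about the window frame, so centre and axes are good. The base check returned NaN, so I'll redo it.

```bash
python3 - <<'E'
from h import *
s=int(np.load("g.npz")["s"]); G=goal(s); F=C+.12*n
im,d,T,k=shot("wrist"); P=cloud(d,T,k); S=(P-F)@G
top=(abs(S[...,0])<.025)&(abs(S[...,1])<.035)&(S[...,2]>.0155)&(S[...,2]<.0205)&(im.max(2)<110)
top=cv2.morphologyEx(top.astype(np.uint8),cv2.MORPH_OPEN,np.ones((2,2)))>0
b=S[top]; b=b[np.isfinite(b).all(1)]; print(len(b),top.sum())
r=cv2.minAreaRect((b[:,:2]*1000).astype(np.float32)); print("base",r,np.median(b,0)); c=b.mean(0); m=np.linalg.svd(b-c)[2][2]; print(np.degrees(m*np.sign(m[2]))[:2])
print(arm.get_clock(),arm.get_width(),np.abs(arm.get_qd()).max(),arm.get_ee_pos())
E
```

```text
1022 1028
base ((-29.00811767578125, -30.426597595214844), (113.57315063476562, 71.8655776977539), 26.4477481842041) [0.00427227 0.00765429 0.01808181]
[-52.51739928 -10.64649015]
15.425 0.020966707832521685 0.12465878017365131 [0.57398453 0.10070702 0.2418267 ]
```

```bash
python3 - <<'E'
from h import *
s=int(np.load("g.npz")["s"]); G=goal(s); F=C+.12*n
im,d,T,k=shot("wrist"); P=cloud(d,T,k); S=(P-F)@G
t0=(abs(S[...,0])<.025)&(abs(S[...,1])<.035)&(S[...,2]>.0155)&(S[...,2]<.0205)&(im.max(2)<110)
N,l,st,_=cv2.connectedComponentsWithStats(t0.astype(np.uint8)); i=1+st[1:,4].argmax(); b=S[t0&(cv2.morphologyEx((l==i).astype(np.uint8),cv2.MORPH_OPEN,np.ones((3,3)))>0)]
r=cv2.minAreaRect((b[:,:2]*1000).astype(np.float32)); print(len(b),"base",r,cv2.boxPoints(r).round(1).tolist(),np.median(b,0)); c=b.mean(0); m=np.linalg.svd(b-c)[2][2]; print(np.degrees(m*np.sign(m[2]))[:2])
print(arm.get_clock(),arm.get_width(),np.abs(arm.get_qd()).max())
E
```

```text
1016 base ((0.19797706604003906, 0.12216567993164062), (20.783035278320312, 41.8226432800293), 0.27109354734420776) [[-10.300000190734863, 21.0], [-10.100000381469727, -20.799999237060547], [10.699999809265137, -20.700000762939453], [10.5, 21.100000381469727]] [0.00446146 0.00863486 0.01794778]
[1.76453053 0.17025445]
15.475 0.020895778289779204 0.12534114934861462
```

The base is centred within 0.2 mm, yaw is off by 0.3°, distance is right, tilt is under 2°, and the arm is still. Handing in.

```bash
python3 -c "
from plant import arm
arm.pause(.5); print(arm.get_width(), arm.finish_job())"
```

```text
the job is handed in; nothing more can be done
0.021079046554238135 None
```

The job is handed in: I pressed the plunger to its stop, and the arm is holding the stamp still 12 cm in front of the camera window, centred to about 0.2 mm, with its long side within 0.3° and the face within about 2° of square; nothing visible confirmed that the camera woke.

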